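# Lock the canister in the bench pliers, tighten its cap, release

## Task

Finish the canister in the bench-mounted locking pliers: squeeze the two black handles together only as hard as it takes for them to snap over centre and stay locked by themselves, let go, and screw the red cap clockwise until it stops, without the canister turning in the jaws. Then pull the red release lever in towards its handle to unlock the pliers (do not pry the handles apart), and leave the jaws sprung open with the tightened canister standing upright in its nest. Do not force the handles or the lever (under 40 N is plenty), and leave the other things on the bench where they are.

Things in the scene. Friction and masses are not known exactly. Their poses are not given: they have to be found in the camera images.
- fixture: aluminium base plate 236 x 112 x 12 mm, fixed to the bench, carrying steel locking pliers that lie flat, their plane 70 mm above the bench. Origin: centre of its underside. +x points along the pliers from handles to jaws, +y to the moving handle's side. The fixed handle (13 mm wide, black sleeve from x = -55 to -96 mm) ends in a knurled adjusting knob, 16 mm diameter, to x = -110 mm: leave it
- fixed_grip (a point): point on the outer (fixture -y) face of the fixed handle's sleeve, in the plier plane: one finger goes here to squeeze. Handles reach from z = 58 to 82 mm; below are only the base plate (top at z = 12 mm) and, under the fixed handle, a standoff no wider than it. Axes as the fixture
- handle: moving handle, its black sleeve 10 mm wide, 22 mm tall, 90 mm long; swings level about its origin, the pivot on the jaw. Locked, its axes are within 0.05 rad of the fixture's; open, its tail has swung 0.23 rad out. It carries the release lever. A lamp bar hangs 0.49 m above the bench over x = 0.57 to 0.63 m, y below 0.05 m: come in on the robot's side of it
- handle_grip (a point): point on the outer face of the moving handle's sleeve, opposite fixed_grip: the other finger goes here. Over both handles it is 66 mm open, about 42 mm locked. The squeeze runs light (2 N), climbs as the pad meets the canister to a peak of 4 to 12 N (the screw is set differently each time), drops past dead centre and ends on a hard stop
- toggle (a joint): angle of the toggle link inside the pliers, rad: 0 to 0.03 jaws open, 0.601 dead centre, 0.706 hard stop just past dead centre, where the pliers stay locked by themselves; short of 0.601 they spring open when let go
- release_tip (a point): point on the inner face (towards the fixed handle) of the release lever's red tail, in the plier plane, 12 mm from its rear end. The tail is 6 mm wide, 17 mm tall and lies beside the moving handle; both reach 40 mm farther back than the fixed handle and its knob, so a finger can come down beside it from above
- handle_tail (a point): point on the outer face of the moving handle's sleeve opposite release_tip. From release_tip to handle_tail, over lever and handle, it is 29 mm at rest and 17 mm with the lever pulled right in
- release (a joint): release lever angle, rad: 0 at rest (weak return spring), 0.22 pulled right in to the moving handle. Locked, it meets the toggle link at 0.03 and pushes it back through dead centre (2 to 6 N at the red tail), the handle swinging out 5 mm at its tail, for which it must be free; then the jaws spring open and the tail swings out 40 mm in all
- pad: spring-backed rubber V pad on the moving jaw that presses the canister against a like pad on the fixed jaw with 25 to 50 N when locked; it stands about 4 mm off the canister when open. Origin at the middle of its face
- bottle: white canister with blue base band, 52 mm diameter, 114 mm tall without the cap, loose, standing in a shallow white ring (9 mm tall, 1.5 mm play all round) between the open jaws. Origin: centre of its underside, z along its axis. Unless it is clamped it turns together with the cap
- bottle_mark (a point): small blue ladder mark on the side of the canister, 26 mm from its axis, 90 mm above its underside: it shows whether the canister turns
- nest_center (a point): centre of the nest's floor on the base plate, 12 mm above the bench, where the canister's underside stands. Axes as the fixture
- cap_grip (a point): on the canister's axis, half-way up the knurled side of the red screw cap (36 mm diameter, 17 mm tall). Above the knurled part a nozzle of 16 mm diameter reaches 25 mm above this point. The canister's shoulder is 14 mm below the point
- cap (a joint): turning of the cap on the canister, rad, growing clockwise seen from above: starts between 0 and 0.4, 1.2 fully tight on a hard stop. Running friction 0.2 N m
- timer: small white bench timer with coloured buttons, 62 x 62 x 22 mm, loose bystander; origin: centre of its underside
- cap_3: loose spare red cap standing on the bench behind the pliers, 38 mm diameter, 34 mm tall, bystander; origin: centre of its underside

How it is judged:
On the way, in this order (a step that is already met when the one before it is completed fails the run):
1. the pliers are locked past dead centre by themselves, handles let go, the pad clamping the canister (value of joint toggle above 0.66 rad and contact force between pad and bottle above 12 N and contact force between the fingers and handle below 0.5 N), for 0.2 s.
2. the cap is turned fully tight while the pliers hold the canister (value of joint cap above 1.15 rad and value of joint toggle above 0.66 rad and contact force between pad and bottle above 10 N), for 0.2 s.
3. the release lever is pulled while the pliers are still locked (value of joint release above 0.022 rad and value of joint toggle above 0.602 rad).
At the end, for the whole second after the job is handed in: the pliers are unlocked and sprung open (toggle below 0.2), the pad off the canister, the cap tight (above 1.15 rad), the canister standing still in its nest within 4 mm and upright within 0.08 rad (value of joint toggle below 0.2 rad and contact force between pad and bottle below 0.5 N and value of joint cap above 1.15 rad and distance between bottle and nest_center below 0.004 m and angle between bottle's own z axis and vertical below 0.08 rad and linear speed of bottle below 0.01 m/s); the robot touches nothing.
It fails at once if the canister turns with the cap or is shifted: its mark moves more than 5 mm (distance of bottle_mark from where it was at the start of the episode above 0.005 m).
It fails at once if the moving handle is squeezed with more than 40 N (lever not pulled) (contact force between the fingers and handle above 40 N and value of joint release below 0.015 rad).
It fails at once if the release lever is forced: fingers on lever and handle press with more than 60 N in all (contact force between the fingers and handle above 60 N).
It fails at once if a bystander (timer or spare cap) is moved more than 20 mm (distance of any of timer, cap_3 from where it was at the start of the episode above 0.02 m).
It also fails if it takes over 67 s, if anything falls off the work surface, if the arm or the gripper's body presses on something with over 40 N, if the wrist force passes 120 N, or if a joint passes its speed limit or range.

## Robot

A 7-joint arm with a two-finger parallel gripper is mounted at the origin on a cart in front of the work surface, level with it; the furniture and walls round the work are solid. World frame = base frame: x ahead of the robot, y to its left, z up, the work surface at z = 0. Lengths are in m, angles in rad, forces in N, time in s.
With the tool pointing down it reaches from about 0.425 to 0.925 m from the base axis. Payload 6.8 kg.
Tool frame: the origin (TCP) lies on the centre line of the jaws, within the pads' length; the fingertips stand 19 mm ahead of it and the grasp point (between the pads) is the TCP; z points along the fingers, y is the line along which they close (so a half turn about z gives the same grasp; the last joint's range is limited). The gripper opens to 85 mm and grips with 20 to 120 N. Pads are 22 mm wide; open, the fingers measure 114 mm over their backs; the gripper's body (76 mm by 85 mm) begins 54 mm behind the grasp point. The pads swing forward as they close: fully open they stand 13 mm farther back than shut.
Start: joints at [-1.402, 0.477, 0.022, 1.555, -0.011, 1.109, -0.083], TCP at [0.184, 0.649, 0.25] pointing down, gripper open.
Joint ranges: [-2.96, 2.96], [-0.34, 2.1], [-1.41, 1.46], [0.24, 2.44], [-1.37, 4.51], [0.17, 1.92], [-2.96, 2.96]. Speed limits (rad/s): [2.39, 2.39, 3.14, 3.14, 3.14, 3.14, 3.14].

## Interface

Orientations are given as a rotation vector (axis times angle).
In Python, from bench import r gives the robot as it stands. The module is installed in compiled form; this text tells all that it offers.
- The arm moves only by the tool arm_command, never from a script. Its argument "rows" is a list of rows, each an object of numbers: "fingers": the opening, from -1 (shut) to 1 (fully open); "x", "y", "z": the shift along the tool's x, y, z in m; "ax", "ay", "az": the turn, a rotation vector about the tool's x, y, z in degrees. In form: [{"fingers": .., "x": .., "y": .., "z": .., "ax": .., "ay": .., "az": ..}, ...]. A call has 1 to 10 rows; each row shifts and turns the commanded pose from where the row before left it, along the tool's axes as they then stand; what a row does not reach is not made up. A row lasts 1/12 s, in which the tool goes at most 41.7 mm and 7.16 degrees, less where a joint would pass 70% of its speed; a pose out of reach is approached as far as the arm can. A call is refused whole if a number of a shift passes 0.0417 or a number of a turn 7.16, either way. A call with a gripper value outside its range is refused whole. The fingers move at their own pace and stop on an object; "grip_force" is the grip in N (left out, the last holds). Time passes only in rows, so rows that do not move let the fingers close. It gives the time, the measured TCP pose, the force, the opening and the grip force at its end, in the units of the state.
- r.get_obs(): the state, without advancing time (a new reading comes with each control period).
- r.grab_frame(name): name is "scene" or "top" or "wrist"; returns a dict with "frame" (384x512x3 uint8, red, green, blue), "depth" (384x512 float32, m along the optical axis (not along the pixel's ray), 0 where there is no reading), "K" (3x3 intrinsics, pixels), "world_from_camera" (4x4, takes a point from camera to world coordinates). Camera axes: x right, y down, z forward; pixel columns grow to the right and rows downward; lengths in m; the calibration is good to about 2 mm. A picture is of the moment at which its call begins.
- r.hand_in(): hands the job in; it is judged then, once.
The state is a dict: "clock": time; "joints": joint angles; "qvel": joint speeds; "tau": joint torques, N m; "tcp_pos": TCP position; "orientation": TCP orientation; "contact_force": force on the tool from outside, world axes, zero at the start; "moment": the same for the moment, N m; "grip_width": finger opening in m; "gripper_force": force on a finger pad.
Only numpy, scipy, OpenCV 4.12 (cv2) and the standard library are available. Lean on these libraries where they do the work, as an engineer would, in place of code of your own. Each camera call takes 0.05 s, during which the arm holds its last target. There are 200 camera calls.

## Working session

There is one attempt and no reset: what is moved stays moved. The work goes in short steps, Python scripts to look and compute and a tool call to move; the robot and the scene stay as the last step left them, time stands still between calls to the robot, and variables do not carry over. Pictures are saved under pics/ and viewed, at most 10 in all, crops included, and the job is handed in when it is done.

Besides the shell and the picture viewer there is one more tool, called after ">>>" as a command line: name --argument value ..., lists and objects as JSON in quotes. arm_command: Moves the arm, as the interface text tells. Its arguments: {"type":"object","properties":{"rows":{"type":"array"},"grip_force":{"type":"number"}},"required":["rows"]}

```bash
mkdir -p pics; cat > h.py <<'E'
import numpy as np,cv2,pickle,sys
from scipy.spatial.transform import Rotation as R
def grab(n):
    from bench import r
    f=r.grab_frame(n); pickle.dump(f,open(f'{n}.pkl','wb'));return f
def load(n): return pickle.load(open(f'{n}.pkl','rb'))
def cloud(f):
    K=f['K'];d=f['depth'];v,u=np.mgrid[:d.shape[0],:d.shape[1]]
    P=np.stack([(u-K[0,2])/K[0,0]*d,(v-K[1,2])/K[1,1]*d,d],-1)
    T=f['world_from_camera'];W=P@T[:3,:3].T+T[:3,3];W[d==0]=np.nan;return W
def onplane(f,u,v,z):
    K=f['K'];T=f['world_from_camera'];d=T[:3,:3]@np.array([(u-K[0,2])/K[0,0],(v-K[1,2])/K[1,1],1]);o=T[:3,3]
    return o+d*(z-o[2])/d[2]
def save(img,n): cv2.imwrite(f'pics/{n}.png',img[...,::-1])
E
python3 - <<'E'
from h import *
from bench import r
a=grab('top');b=grab('scene')
print({k:np.round(v,3) for k,v in r.get_obs().items()})
print(a['world_from_camera'].round(3),a['K'])
save(np.hstack([cv2.resize(a['frame'],(800,600))]),'top0');save(cv2.resize(b['frame'],(800,600)),'scene0')
E
```

```text
{'clock': np.float64(0.1), 'joints': array([-1.402,  0.478,  0.022,  1.556, -0.012,  1.109, -0.083]), 'qvel': array([-0.   , -0.002, -0.001, -0.003,  0.001, -0.   ,  0.002]), 'tau': array([ 4.0000e-03, -5.9776e+01,  1.6130e+00, -2.8195e+01,  1.3000e-02,
        5.0000e-03,  0.0000e+00]), 'tcp_pos': array([0.184, 0.649, 0.249]), 'orientation': array([-4.330e-01, -3.111e+00,  3.000e-03]), 'contact_force': array([-0.669, -0.291,  0.059]), 'moment': array([-0.02 , -0.043, -0.038]), 'gripper_force': np.float64(0.0), 'grip_width': np.float64(0.086)}
[[-0.01  -0.997  0.082  0.496]
 [-1.     0.008 -0.028  0.261]
 [ 0.027 -0.082 -0.996  0.935]
 [ 0.     0.     0.     1.   ]] [[356.12855516   0.         254.99575086]
 [  0.         356.12855516 196.30187663]
 [  0.           0.           1.        ]]
```

View pics/top0.png

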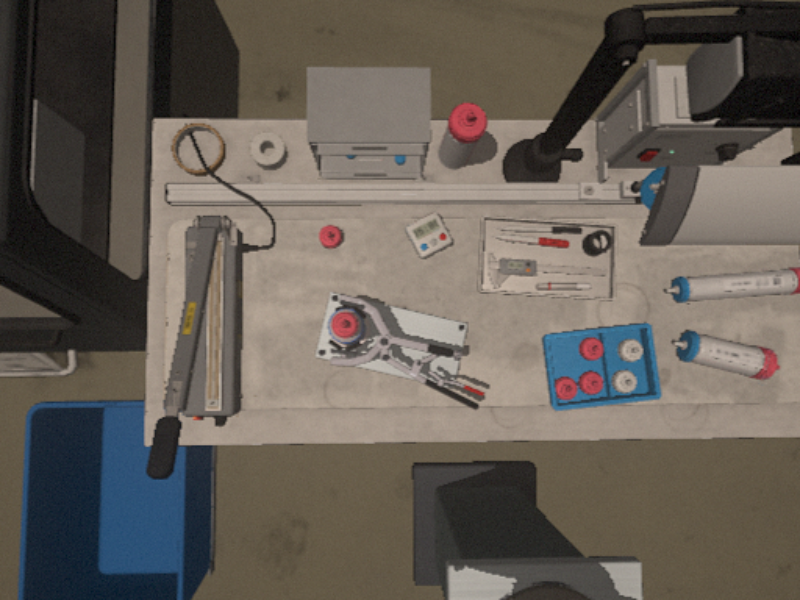

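View pics/scene0.png

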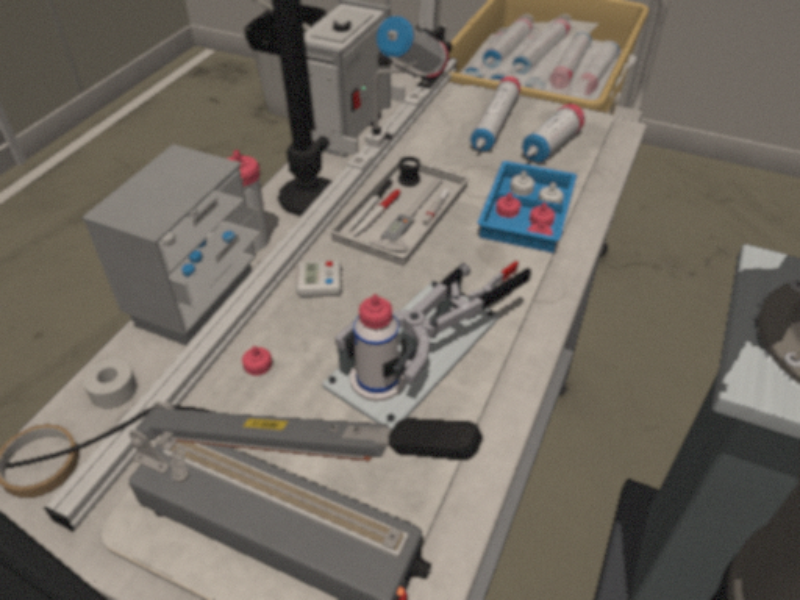

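The top view shows the fixture at about (325-490, 290-405) with its jaws to the left (world +y), so the moving handle is on the robot's side. The cap is at (346,323), the handle tails are near (480,400), the timer is at (430,236) and the spare cap at (331,236).

```bash
python3 - <<'E'
from h import *
f=load('top');W=cloud(f)
c=f['frame'][180:270,200:325];save(cv2.resize(c,None,fx=6.4,fy=6.4,interpolation=cv2.INTER_CUBIC),'crop1')
Z=W[...,2]
m=(np.abs(Z-0.012)<0.004)&(W[...,0]<0.62)&(W[...,0]>0.3)&(W[...,1]>-0.05)&(W[...,1]<.5)
m[:180]=0;m[270:]=0;m[:,:200]=0;m[:,325:]=0
p=W[m][:,:2].astype(np.float32);print(len(p),cv2.minAreaRect(p))
for lo,hi in ((.06,.09),(.13,.165)):
    q=(Z>lo)&(Z<hi);q[:180]=0;q[270:]=0;q[:,:200]=0;q[:,325:]=0
    print(lo,q.sum(),W[q].mean(0),W[q].min(0),W[q].max(0))
save(np.uint8(np.clip(cv2.resize(np.nan_to_num(Z)[180:270,200:325],None,fx=6.4,fy=6.4,interpolation=0)/.16*255,0,255))[...,None].repeat(3,2),'z1')
E
```

```text
2142 ((0.5515676736831665, 0.22023537755012512), (0.27570295333862305, 0.19234319031238556), 76.62576293945312)
0.06 1396 [0.49829689 0.24177398 0.07997716] [0.4106867  0.11116746 0.06014061] [0.58668571 0.34459761 0.08786276]
0.13 224 [0.53625309 0.31739515 0.14229457] [0.51801929 0.29906269 0.13046854] [0.55379909 0.33471852 0.15970165]
```

View pics/crop1.png

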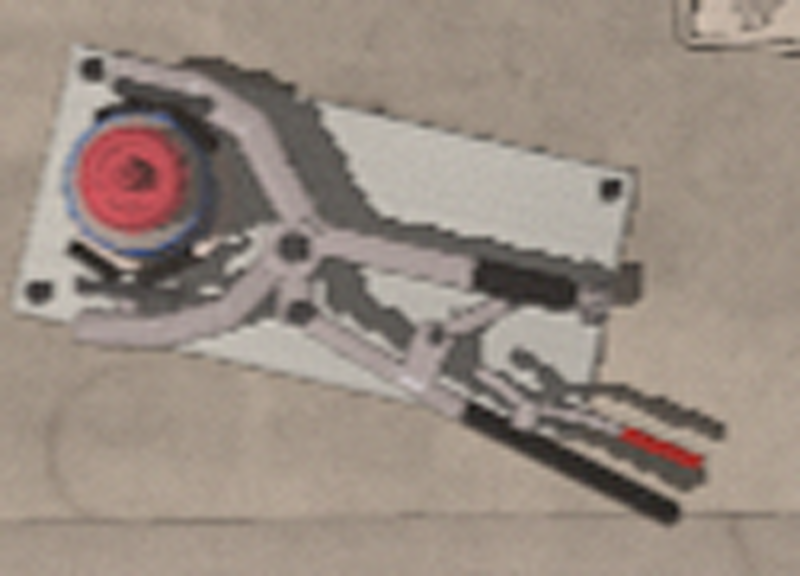

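```bash
cat > m.py <<'E'
from h import *
f=load('top')
def P(cx,cy,z): return onplane(f,200+(cx+.5)/6.4-.5,180+(cy+.5)/6.4-.5,z)
E
python3 - <<'E'
from m import *
for n,a in dict(TL=(75,45,.012),BL=(12,312,.012),TR=(635,172,.012),cap=(132,174,.145),fs0t=(478,258,.082),fs1t=(580,276,.082),fs0b=(472,290,.082),fs1b=(575,305,.082),mh0i=(470,405,.081),mh1i=(680,510,.081),mh0o=(462,418,.081),mh1o=(665,524,.081),redA=(622,432,.078),redB=(705,463,.078),pivot=(293,246,.082),pivot2=(300,311,.082)).items(): print(n,P(*a).round(4))
TL,BL,TR=P(75,45,.012),P(12,312,.012),P(635,172,.012)
print(np.linalg.norm(TL-BL),np.linalg.norm(TL-TR),(BL+TR)/2)
d=(TL-TR);print(np.degrees(np.arctan2(d[1],d[0])));d=TL-BL;print(np.degrees(np.arctan2(d[1],d[0])))
Z=cloud(f)
for n,(cx,cy) in dict(fs=(525,282),mh=(570,465),red=(665,448),cap=(100,174)).items(): print(n,Z[int(180+cy/6.4),int(200+cx/6.4)])
E
```

```text
TL [0.5978 0.3483 0.012 ]
BL [0.4901 0.3735 0.012 ]
TR [0.5443 0.121  0.012 ]
cap [0.5381 0.316  0.145 ]
fs0t [0.5089 0.1912 0.082 ]
fs1t [0.5018 0.1531 0.082 ]
fs0b [0.497  0.1936 0.082 ]
fs1b [0.491  0.1551 0.082 ]
mh0i [0.4543 0.1949 0.081 ]
mh1i [0.4146 0.1172 0.081 ]
mh0o [0.4495 0.198  0.081 ]
mh1o [0.4095 0.1229 0.081 ]
redA [0.4435 0.1378 0.078 ]
redB [0.4316 0.1069 0.078 ]
pivot [0.514  0.2604 0.082 ]
pivot2 [0.4898 0.258  0.082 ]
0.11066998029824361 0.23346993504661046 [0.51716945 0.24724055 0.012     ]
76.74459686930763
-13.17509314235517
fs [0.49889864 0.17285162 0.08234087]
mh [0.43230584 0.15720335 0.08219229]
red [0.4364272  0.12317927 0.07924699]
cap [0.53785753 0.32778694 0.14131663]
```

```bash
cat >> h.py <<'E'
th=np.radians(76.8);O=np.array([.5172,.2472])
ex=np.array([np.cos(th),np.sin(th)]);ey=np.array([-ex[1],ex[0]])
def fw(x,y): return O+x*ex+y*ey
def wf(p): d=np.asarray(p)[:2]-O; return np.array([d@ex,d@ey])
def go(x,y,z,yawdeg=0):
    "remaining shift in CURRENT tool axes to fixture point (x,y,z); turn to tool y || +-fixture y rotated yaw"
    from bench import r
    o=r.get_obs();Rm=R.from_rotvec(o['orientation']).as_matrix();p=o['tcp_pos']
    t=np.r_[fw(x,y),z];d=Rm.T@(t-p)
    print('clk',o['clock'].round(2),'tcp fix',wf(p).round(4),p.round(4),'q7',o['joints'][6].round(3),'F',o['contact_force'].round(1),'M',o['moment'].round(2),'w',o['grip_width'].round(4),o['gripper_force'].round(1))
    print('shift tool',d.round(4),'world',(t-p).round(4))
    for s in(1,-1):
        c=s*np.r_[R.from_rotvec([0,0,np.radians(yawdeg)]).as_matrix()[:2,:2]@ey,0]
        D=np.c_[np.cross(c,[0,0,-1]),c,[0,0,-1]]
        print('turn',s,np.degrees(R.from_matrix(Rm.T@D).as_rotvec()).round(2),'shift after turn',(D.T@(t-p)).round(4))
E
python3 -c "
from h import *
go(-.076,.027,.2)"
```

```text
Traceback (most recent call last):
  File "h.py", line 24, in go
    print('clk',o['clock'].round(2),'tcp fix',wf(p).round(4),p.round(4),'q7',o['joints'][6].round(3),'F',o['contact_force'].round(1),'M',o['moment'].round(2),'w',o['grip_width'].round(4),o['gripper_force'].round(1))
                ^^^^^^^^^^^^^^^^
AttributeError: 'float' object has no attribute 'round'
```

```bash
sed -i "s/o\['clock'\]/np.float64(o['clock'])/;s/o\['grip_width'\]/np.float64(o['grip_width'])/;s/o\['gripper_force'\]/np.float64(o['gripper_force'])/" h.py; sed -i "s/o\['joints'\]\[6\]/np.float64(o['joints'][6])/" h.py; python3 -c "
from h import *
np.set_printoptions(suppress=True)
go(-.076,.027,.2)"
```

```text
clk 0.1 tcp fix [0.315  0.4158] [0.1843 0.6488 0.2494] q7 -0.083 F [-0.7 -0.3  0.1] M [-0.02 -0.04 -0.04] w 0.0858 0.0
shift tool [-0.4065 -0.3725  0.0501] world [ 0.2892 -0.4694 -0.0494]
turn 1 [ -0.08  -0.07 -92.66] shift after turn [ 0.391  -0.3888  0.0494]
turn -1 [-0.07  0.08 87.34] shift after turn [-0.391   0.3888  0.0494]
```

>>> arm_command --rows '[{"fingers":1,"x":-0.029,"y":-0.0266},{"fingers":1,"x":-0.029,"y":-0.0266},{"fingers":1,"x":-0.029,"y":-0.0266},{"fingers":1,"x":-0.029,"y":-0.0266},{"fingers":1,"x":-0.029,"y":-0.0266},{"fingers":1,"x":-0.029,"y":-0.0266},{"fingers":1,"x":-0.029,"y":-0.0266},{"fingers":1,"x":-0.029,"y":-0.0266},{"fingers":1,"x":-0.029,"y":-0.0266},{"fingers":1,"x":-0.029,"y":-0.0266}]' --grip_force 20

```text
validation failed for argument at $.ro...
```

>>> arm_command --rows '[{"fingers":1,"x":-0.029,"y":-0.0266},{"fingers":1,"x":-0.029,"y":-0.0266},{"fingers":1,"x":-0.029,"y":-0.0266},{"fingers":1,"x":-0.029,"y":-0.0266},{"fingers":1,"az":7},{"fingers":1,"az":7},{"fingers":1,"az":7},{"fingers":1,"az":7},{"fingers":1,"az":7},{"fingers":1,"az":7}]'

```text
validation failed for argument at $.ro...
```

>>> arm_command --rows '[{"fingers":1,"az":7},{"fingers":1,"az":7},{"fingers":1,"az":7},{"fingers":1,"az":7},{"fingers":1,"az":7},{"fingers":1,"az":7},{"fingers":1},{"fingers":1},{"fingers":1}]'

```text
validation failed for argument at $.ro...
```

```bash
python3 -c "
from h import *
np.set_printoptions(suppress=True)
go(-.076,.027,.15)
f=grab('wrist');save(cv2.resize(f['frame'],(800,600)),'w1')"
```

```text
clk 0.1 tcp fix [0.315  0.4158] [0.1843 0.6488 0.2494] q7 -0.083 F [-0.7 -0.3  0.1] M [-0.02 -0.04 -0.04] w 0.0858 0.0
shift tool [-0.4065 -0.3724  0.1001] world [ 0.2892 -0.4694 -0.0994]
turn 1 [ -0.08  -0.07 -92.66] shift after turn [ 0.391  -0.3888  0.0994]
turn -1 [-0.07  0.08 87.34] shift after turn [-0.391   0.3888  0.0994]
```

View pics/w1.png

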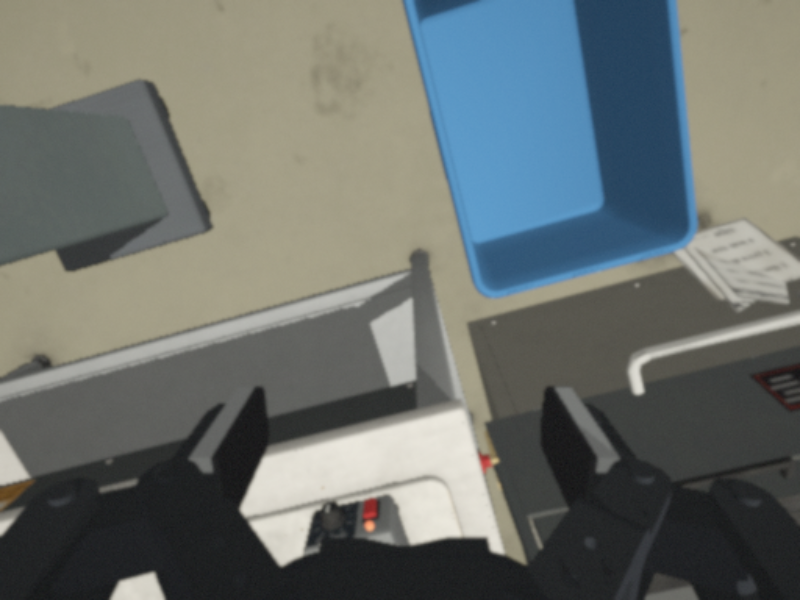

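The arm has not moved: this wrist picture shows only the bench edge and the blue bin below the start pose. I'll give every row its full set of keys.

>>> arm_command --rows '[{"fingers":1,"x":-0.029,"y":-0.0266,"z":0,"ax":0,"ay":0,"az":0},{"fingers":1,"x":-0.029,"y":-0.0266,"z":0,"ax":0,"ay":0,"az":0},{"fingers":1,"x":-0.029,"y":-0.0266,"z":0,"ax":0,"ay":0,"az":0},{"fingers":1,"x":-0.029,"y":-0.0266,"z":0,"ax":0,"ay":0,"az":0},{"fingers":1,"x":-0.029,"y":-0.0266,"z":0,"ax":0,"ay":0,"az":0},{"fingers":1,"x":-0.029,"y":-0.0266,"z":0,"ax":0,"ay":0,"az":0},{"fingers":1,"x":-0.029,"y":-0.0266,"z":0,"ax":0,"ay":0,"az":0}]' --grip_force 20

```text
clock: 0.73
tcp_pos: [0.3294, 0.4128, 0.2502]
orientation: [-0.433, -3.111, 0.0]
contact_force: [0.5, 0.3, -0.3]
grip_width: 0.085
gripper_force: 0.0
```

>>> arm_command --rows '[{"fingers":1,"x":-0.029,"y":-0.0266,"z":0,"ax":0,"ay":0,"az":0},{"fingers":1,"x":-0.029,"y":-0.0266,"z":0,"ax":0,"ay":0,"az":0},{"fingers":1,"x":-0.029,"y":-0.0266,"z":0,"ax":0,"ay":0,"az":0},{"fingers":1,"x":-0.029,"y":-0.0266,"z":0,"ax":0,"ay":0,"az":0},{"fingers":1,"x":-0.029,"y":-0.0266,"z":0,"ax":0,"ay":0,"az":0},{"fingers":1,"x":-0.029,"y":-0.0266,"z":0,"ax":0,"ay":0,"az":0},{"fingers":1,"x":0,"y":0,"z":0,"ax":0,"ay":0,"az":7},{"fingers":1,"x":0,"y":0,"z":0,"ax":0,"ay":0,"az":7},{"fingers":1,"x":0,"y":0,"z":0,"ax":0,"ay":0,"az":7},{"fingers":1,"x":0,"y":0,"z":0,"ax":0,"ay":0,"az":7}]'

```text
clock: 1.57
tcp_pos: [0.4526, 0.2132, 0.2501]
orientation: [-1.183, -2.91, 0.0]
contact_force: [-0.1, 0.4, 0.3]
grip_width: 0.0855
gripper_force: 0.0
```

>>> arm_command --rows '[{"fingers":1,"x":0,"y":0,"z":0,"ax":0,"ay":0,"az":7},{"fingers":1,"x":0,"y":0,"z":0,"ax":0,"ay":0,"az":7},{"fingers":1,"x":0,"y":0,"z":0,"ax":0,"ay":0,"az":7},{"fingers":1,"x":0,"y":0,"z":0,"ax":0,"ay":0,"az":7},{"fingers":1,"x":0,"y":0,"z":0,"ax":0,"ay":0,"az":7},{"fingers":1,"x":0,"y":0,"z":0,"ax":0,"ay":0,"az":7},{"fingers":1,"x":0,"y":0,"z":0,"ax":0,"ay":0,"az":7},{"fingers":1,"x":0,"y":0,"z":0,"ax":0,"ay":0,"az":7},{"fingers":1,"x":0,"y":0,"z":0,"ax":0,"ay":0,"az":3},{"fingers":1,"x":0,"y":0,"z":0,"ax":0,"ay":0,"az":0}]'

```text
clock: 2.4
tcp_pos: [0.4524, 0.2136, 0.2501]
orientation: [2.458, 1.957, -0.001]
contact_force: [-0.7, 0.4, -0.4]
grip_width: 0.0857
gripper_force: 0.0
```

```bash
python3 -c "
from h import *
np.set_printoptions(suppress=True)
go(-.076,.027,.15)
f=grab('wrist');save(cv2.resize(f['frame'],(800,600)),'w2')"
```

```text
clk 2.4 tcp fix [-0.0475  0.0554] [0.4524 0.2136 0.2501] q7 -0.686 F [-0.7  0.4 -0.4] M [-0.01  0.   -0.  ] w 0.0857 0.0
shift tool [-0.0286  0.0283  0.1001] world [ 0.0212 -0.0343 -0.1001]
turn 1 [  -0.03   -0.02 -179.75] shift after turn [ 0.0285 -0.0284  0.1001]
turn -1 [-0.01  0.02  0.25] shift after turn [-0.0285  0.0284  0.1001]
```

View pics/w2.png

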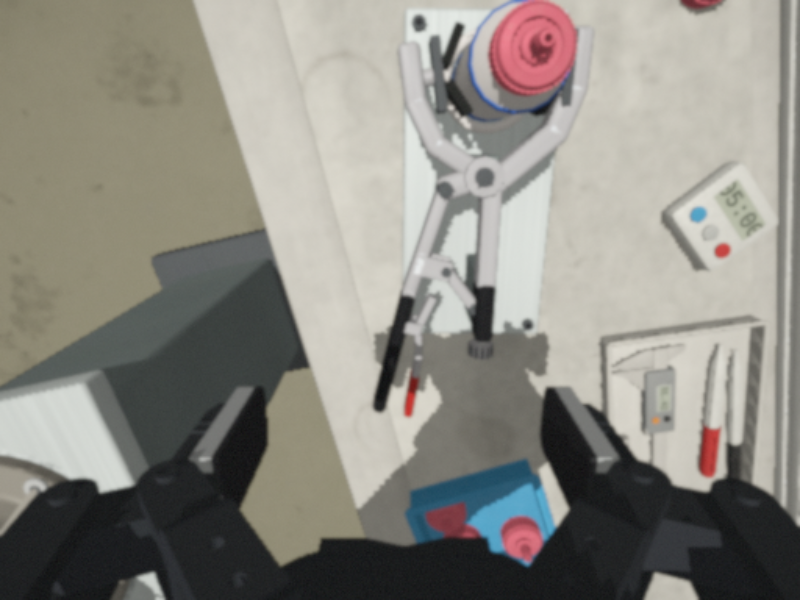

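The wrist picture shows the pliers: the fixed sleeve runs from (485,290) to (482,340), the moving handle from (405,298) to (380,408), the red tail ends at (408,413) and the cap is at (533,45).

```bash
cat > mw.py <<'E'
from h import *
f=load('wrist')
def pt(u,v,z):
    p=onplane(f,u*.64,v*.64,z);return p.round(4),wf(p).round(4)
E
python3 -c "
from mw import *
for n,a in dict(fs_out=(495,315,.082),fs_in=(473,315,.082),mh_o=(392,312,.081),mh_tail_o=(375,405,.081),mh_tail_i=(386,409,.081),red_end=(409,415,.078),red_i=(415,398,.078),knob=(481,356,.078),capc=(534,47,.142),pl1=(404,330,.012),pl2=(540,330,.012),plTL=(408,10,.012)).items(): print(n,*pt(*a))
"
```

```text
fs_out [0.5029 0.1743 0.082 ] [-0.0743 -0.0027]
fs_in [0.4889 0.1775 0.082 ] [-0.0743  0.0117]
mh_o [0.4376 0.1911 0.081 ] [-0.0728  0.0647]
mh_tail_o [0.4099 0.1265 0.081 ] [-0.142   0.0769]
mh_tail_i [0.4167 0.1217 0.081 ] [-0.1452  0.0692]
red_end [0.431  0.1115 0.078 ] [-0.1518  0.0529]
red_i [0.4381 0.1239 0.078 ] [-0.1381  0.0488]
knob [0.4891 0.1454 0.078 ] [-0.1055  0.0041]
capc [0.5334 0.3181 0.142 ] [0.0727 0.0005]
pl1 [0.4363 0.1499 0.012 ] [-0.1132  0.0566]
pl2 [0.5449 0.1248 0.012 ] [-0.1128 -0.055 ]
plTL [0.4906 0.3739 0.012 ] [0.1173 0.0548]
```

>>> arm_command --rows '[{"fingers":1,"x":-0.0285,"y":0.0275,"z":0,"ax":0,"ay":0,"az":0.25},{"fingers":1,"x":0,"y":0,"z":0.04,"ax":0,"ay":0,"az":0},{"fingers":1,"x":0,"y":0,"z":0.04,"ax":0,"ay":0,"az":0},{"fingers":1,"x":0,"y":0,"z":0.03,"ax":0,"ay":0,"az":0},{"fingers":1,"x":0,"y":0,"z":0.02,"ax":0,"ay":0,"az":0},{"fingers":1,"x":0,"y":0,"z":0.02,"ax":0,"ay":0,"az":0},{"fingers":1,"x":0,"y":0,"z":0.02,"ax":0,"ay":0,"az":0},{"fingers":1,"x":0,"y":0,"z":0.016,"ax":0,"ay":0,"az":0},{"fingers":1,"x":0,"y":0,"z":0,"ax":0,"ay":0,"az":0},{"fingers":1,"x":0,"y":0,"z":0,"ax":0,"ay":0,"az":0}]'

```text
clock: 3.28
tcp_pos: [0.4727, 0.1794, 0.0639]
orientation: [-2.459, -1.955, 0.003]
contact_force: [0.4, 0.0, 1.3]
grip_width: 0.0856
gripper_force: 0.0
```

>>> arm_command --rows '[{"fingers":0.7,"x":0,"y":0,"z":0,"ax":0,"ay":0,"az":0},{"fingers":0.7,"x":0,"y":0,"z":0,"ax":0,"ay":0,"az":0},{"fingers":0.7,"x":0,"y":0,"z":0,"ax":0,"ay":0,"az":0},{"fingers":0.7,"x":0,"y":0,"z":0,"ax":0,"ay":0,"az":0}]'

```text
clock: 3.62
tcp_pos: [0.4735, 0.1801, 0.0651]
orientation: [-2.46, -1.954, -0.003]
contact_force: [-1.1, 0.1, 0.9]
grip_width: 0.0724
gripper_force: 0.2
```

```bash
python3 -c "
from h import *
np.set_printoptions(suppress=True)
go(-.076,.028,.064)
f=grab('wrist');save(cv2.resize(f['frame'],(800,600)),'w3')"
```

```text
clk 3.62 tcp fix [-0.0753  0.0273] [0.4735 0.1801 0.0651] q7 -0.423 F [-1.1  0.1  0.9] M [ 0.01  0.09 -0.02] w 0.0724 0.2
shift tool [-0.0007 -0.0008  0.0011] world [-0.0009 -0.0005 -0.0011]
turn 1 [   0.12    0.09 -179.89] shift after turn [0.0007 0.0007 0.0011]
turn -1 [ 0.06 -0.07  0.11] shift after turn [-0.0007 -0.0007  0.0011]
```

View pics/w3.png

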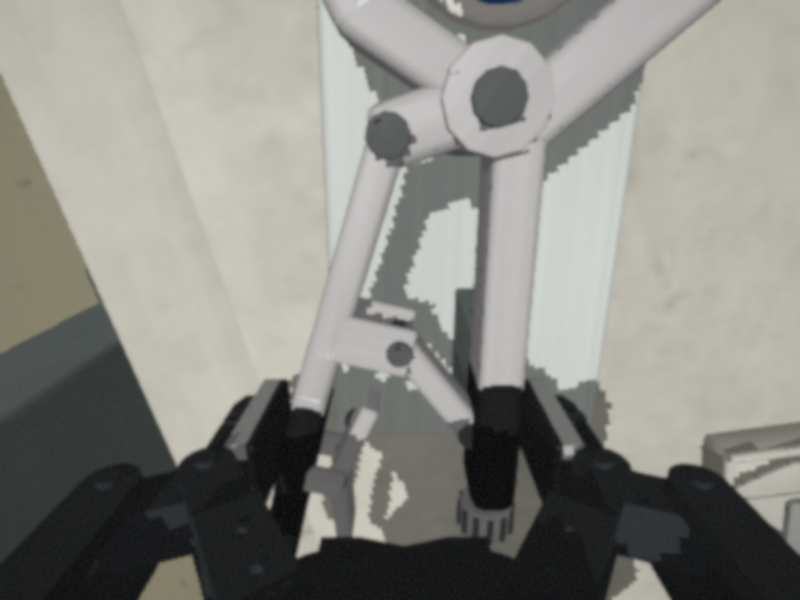

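The picture shows both fingers straddling the black sleeves, the left one beside the moving handle at (290,430) and the right one beside the fixed handle at (530,420).

>>> arm_command --rows '[{"fingers":0.64,"x":0,"y":0.0013,"z":0,"ax":0,"ay":0,"az":0},{"fingers":0.58,"x":0,"y":0.0013,"z":0,"ax":0,"ay":0,"az":0},{"fingers":0.52,"x":0,"y":0.0013,"z":0,"ax":0,"ay":0,"az":0},{"fingers":0.46,"x":0,"y":0.0013,"z":0,"ax":0,"ay":0,"az":0},{"fingers":0.4,"x":0,"y":0.0013,"z":0,"ax":0,"ay":0,"az":0},{"fingers":0.34,"x":0,"y":0.0013,"z":0,"ax":0,"ay":0,"az":0},{"fingers":0.3,"x":0,"y":0.001,"z":0,"ax":0,"ay":0,"az":0},{"fingers":0.3,"x":0,"y":0,"z":0,"ax":0,"ay":0,"az":0}]'

```text
clock: 4.33
tcp_pos: [0.4795, 0.1778, 0.0639]
orientation: [-2.458, -1.952, 0.006]
contact_force: [-8.2, 1.9, 6.3]
grip_width: 0.0558
gripper_force: 3.9
```

>>> arm_command --rows '[{"fingers":0.24,"x":0,"y":0.0012,"z":0,"ax":0,"ay":0,"az":0},{"fingers":0.18,"x":0,"y":0.0012,"z":0,"ax":0,"ay":0,"az":0},{"fingers":0.14,"x":0,"y":0.0008,"z":0,"ax":0,"ay":0,"az":0},{"fingers":0.1,"x":0,"y":0.0008,"z":0,"ax":0,"ay":0,"az":0},{"fingers":0.1,"x":0,"y":0,"z":0,"ax":0,"ay":0,"az":0}]'

```text
clock: 4.75
tcp_pos: [0.4853, 0.1767, 0.0642]
orientation: [-2.46, -1.953, 0.001]
contact_force: [-3.0, -0.1, 2.9]
grip_width: 0.047
gripper_force: 1.7
```

```bash
python3 -c "
from h import *
np.set_printoptions(suppress=True)
go(-.076,.016,.064)"
```

```text
clk 4.75 tcp fix [-0.0759  0.015 ] [0.4853 0.1767 0.0642] q7 -0.408 F [-3.  -0.1  2.9] M [ 0.06  0.68 -0.  ] w 0.047 1.7
shift tool [-0.0001 -0.001   0.0002] world [-0.001   0.0001 -0.0002]
turn 1 [  -0.03   -0.07 -179.91] shift after turn [0.0001 0.001  0.0002]
turn -1 [-0.05  0.02  0.09] shift after turn [-0.0001 -0.001   0.0002]
```

>>> arm_command --rows '[{"fingers":0.07,"x":0,"y":0,"z":0,"ax":0,"ay":0,"az":0},{"fingers":0.04,"x":0,"y":0,"z":0,"ax":0,"ay":0,"az":0},{"fingers":0.01,"x":0,"y":0,"z":0,"ax":0,"ay":0,"az":0},{"fingers":0.01,"x":0,"y":0,"z":0,"ax":0,"ay":0,"az":0},{"fingers":0.01,"x":0,"y":0,"z":0,"ax":0,"ay":0,"az":0}]'

```text
clock: 5.17
tcp_pos: [0.4836, 0.1771, 0.0641]
orientation: [-2.458, -1.953, 0.005]
contact_force: [-7.9, 0.5, 5.8]
grip_width: 0.043
gripper_force: 3.9
```

>>> arm_command --rows '[{"fingers":-0.02,"x":0,"y":0,"z":0,"ax":0,"ay":0,"az":0},{"fingers":-0.05,"x":0,"y":0,"z":0,"ax":0,"ay":0,"az":0},{"fingers":-0.08,"x":0,"y":0,"z":0,"ax":0,"ay":0,"az":0},{"fingers":-0.08,"x":0,"y":0,"z":0,"ax":0,"ay":0,"az":0}]'

```text
clock: 5.5
tcp_pos: [0.4836, 0.1771, 0.0642]
orientation: [-2.457, -1.954, 0.005]
contact_force: [-8.9, 1.5, 7.9]
grip_width: 0.0419
gripper_force: 19.8
```

>>> arm_command --rows '[{"fingers":-0.12,"x":0,"y":0,"z":0,"ax":0,"ay":0,"az":0},{"fingers":-0.12,"x":0,"y":0,"z":0,"ax":0,"ay":0,"az":0},{"fingers":-0.12,"x":0,"y":0,"z":0,"ax":0,"ay":0,"az":0}]'

```text
clock: 5.75
tcp_pos: [0.4836, 0.1771, 0.0642]
orientation: [-2.457, -1.954, 0.005]
contact_force: [-7.5, 1.2, 7.4]
grip_width: 0.0418
gripper_force: 19.8
```

>>> arm_command --rows '[{"fingers":0.1,"x":0,"y":0,"z":0,"ax":0,"ay":0,"az":0},{"fingers":0.2,"x":0,"y":0,"z":0,"ax":0,"ay":0,"az":0},{"fingers":0.3,"x":0,"y":0,"z":0,"ax":0,"ay":0,"az":0},{"fingers":0.4,"x":0,"y":0,"z":0,"ax":0,"ay":0,"az":0},{"fingers":0.4,"x":0,"y":0,"z":0,"ax":0,"ay":0,"az":0},{"fingers":0.4,"x":0,"y":0,"z":0,"ax":0,"ay":0,"az":0},{"fingers":0.4,"x":0,"y":0,"z":0,"ax":0,"ay":0,"az":0}]'

```text
clock: 6.33
tcp_pos: [0.4857, 0.1768, 0.0643]
orientation: [2.461, 1.953, 0.0]
contact_force: [-0.2, -0.6, 0.6]
grip_width: 0.0598
gripper_force: 0.0
```

```bash
python3 -c "
from h import *
np.set_printoptions(suppress=True)
go(-.076,.016,.2)
f=grab('wrist');save(cv2.resize(f['frame'],(800,600)),'w4')"
```

```text
clk 6.33 tcp fix [-0.0757  0.0146] [0.4857 0.1768 0.0643] q7 -0.408 F [-0.2 -0.6  0.6] M [-0.    0.02  0.05] w 0.0598 0.0
shift tool [-0.0003 -0.0014 -0.1357] world [-0.0014  0.0001  0.1357]
turn 1 [   0.      0.02 -179.92] shift after turn [ 0.0003  0.0014 -0.1357]
turn -1 [ 0.01 -0.    0.08] shift after turn [-0.0003 -0.0014 -0.1357]
```

View pics/w4.png

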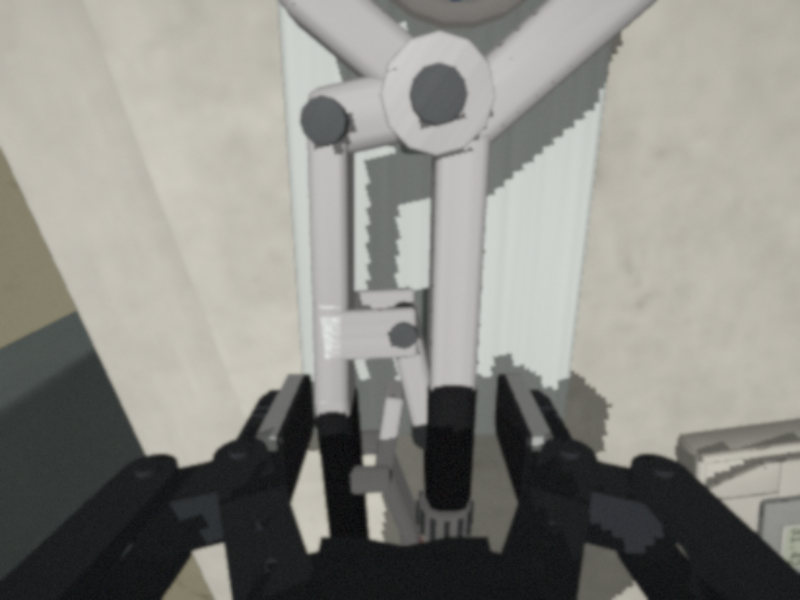

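Locked: the picture shows the moving handle parallel to the fixed one at (340,470) and both fingers off the sleeves. Next the arm goes up and over the cap.

>>> arm_command --rows '[{"fingers":0.4,"x":0,"y":0,"z":-0.03,"ax":0,"ay":0,"az":0},{"fingers":0.4,"x":0,"y":0,"z":-0.04,"ax":0,"ay":0,"az":0},{"fingers":0.4,"x":0,"y":0,"z":-0.04,"ax":0,"ay":0,"az":0},{"fingers":0.4,"x":0,"y":0,"z":-0.04,"ax":0,"ay":0,"az":0},{"fingers":0.4,"x":0,"y":0,"z":-0.03,"ax":0,"ay":0,"az":0},{"fingers":0.4,"x":0.037,"y":0.004,"z":0,"ax":0,"ay":0,"az":0},{"fingers":0.4,"x":0.037,"y":0.004,"z":0,"ax":0,"ay":0,"az":0},{"fingers":0.4,"x":0.015,"y":0,"z":0,"ax":0,"ay":0,"az":0},{"fingers":0.4,"x":0,"y":0,"z":0,"ax":0,"ay":0,"az":0},{"fingers":0.4,"x":0,"y":0,"z":0,"ax":0,"ay":0,"az":0}]'

```text
clock: 7.22
tcp_pos: [0.5131, 0.2621, 0.2437]
orientation: [2.459, 1.955, -0.002]
contact_force: [-0.1, -0.7, 0.2]
grip_width: 0.0597
gripper_force: 0.0
```

```bash
python3 - <<'E'
from h import *
np.set_printoptions(suppress=True)
go(.0722,-.002,.25)
f=grab('wrist');W=cloud(f);I=f['frame'].astype(int)
q=(W[...,2]>.125)&(W[...,2]<.165)&(I[...,0]>130)&(I[...,0]>I[...,1]*1.6)
p=W[q];t=p[(p[:,2]>.138)&(p[:,2]<.146)]
print(q.sum(),p.min(0),p.max(0));c=cv2.minEnclosingCircle(t[:,:2].astype(np.float32));print(c,wf(c[0]))
n=p[p[:,2]>.148];c=cv2.minEnclosingCircle(n[:,:2].astype(np.float32));print(c,wf(c[0]),np.median(t[:,2]))
save(cv2.resize(f['frame'],(800,600)),'w5')
E
```

```text
clk 7.22 tcp fix [0.0136 0.0074] [0.5131 0.2621 0.2437] q7 -0.645 F [-0.1 -0.7  0.2] M [-0.03  0.03  0.01] w 0.0597 0.0
shift tool [ 0.0586  0.0096 -0.0064] world [0.0225 0.0549 0.0063]
turn 1 [  -0.12   -0.05 -179.82] shift after turn [-0.0586 -0.0094 -0.0063]
turn -1 [-0.03  0.07  0.18] shift after turn [ 0.0586  0.0094 -0.0063]
1940 [0.51789377 0.30007777 0.13563885] [0.55355417 0.33694571 0.15940416]
((0.5359624028205872, 0.31882160902023315), 0.01835443452000618) [ 0.0740137  -0.00191182]
((0.5355241298675537, 0.31878963112831116), 0.004318508785218) [ 0.07388249 -0.00149243] 0.14097344083469865
```

View pics/w5.png

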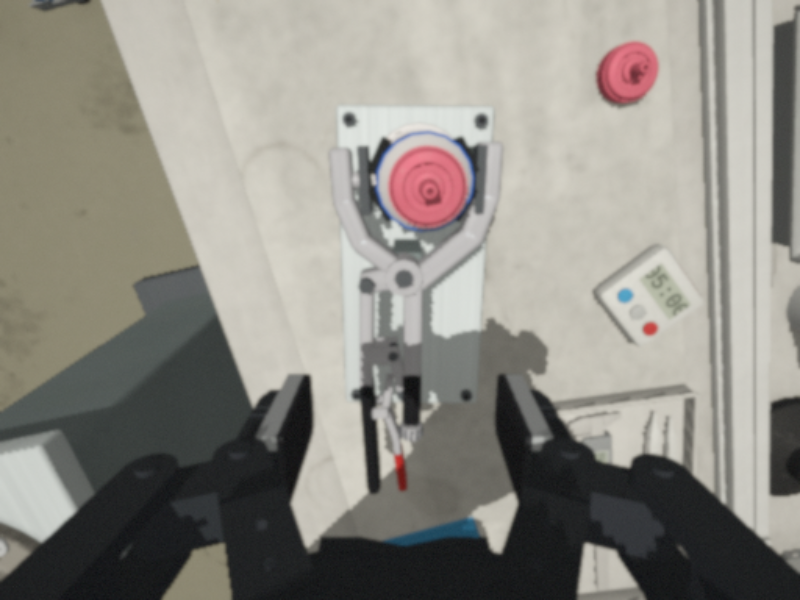

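The picture shows the clamped canister with its cap at (430,188), the spare cap and timer untouched, and the locked handles with the lever's red tail ending at (403,490).

>>> arm_command --rows '[{"fingers":0.4,"x":0.03,"y":0.0045,"z":0,"ax":0,"ay":0,"az":0.2},{"fingers":0.4,"x":0.0303,"y":0.0046,"z":0,"ax":0,"ay":0,"az":0},{"fingers":0.4,"x":0,"y":0,"z":0,"ax":0,"ay":0,"az":-7},{"fingers":0.4,"x":0,"y":0,"z":0,"ax":0,"ay":0,"az":-7},{"fingers":0.4,"x":0,"y":0,"z":0,"ax":0,"ay":0,"az":-7},{"fingers":0.4,"x":0,"y":0,"z":0,"ax":0,"ay":0,"az":-7},{"fingers":0.4,"x":0,"y":0,"z":0,"ax":0,"ay":0,"az":-7},{"fingers":0.4,"x":0,"y":0,"z":0.03,"ax":0,"ay":0,"az":0},{"fingers":0.4,"x":0,"y":0,"z":0,"ax":0,"ay":0,"az":0},{"fingers":0.4,"x":0,"y":0,"z":0,"ax":0,"ay":0,"az":0}]'

```text
clock: 8.1
tcp_pos: [0.5352, 0.316, 0.2131]
orientation: [-1.767, -2.596, 0.007]
contact_force: [0.7, -0.1, 0.9]
grip_width: 0.0596
gripper_force: 0.0
```

```bash
python3 - <<'E'
from mw import *
np.set_printoptions(suppress=True)
go(.0739,-.0017,.139,-35)
for n,a in dict(red_i=(406,475,.078),red_end=(404,490,.078),red_o=(399,478,.078),tail_o=(369,491,.081),tail_i=(379,489,.081)).items(): print(n,*pt(*a))
E
```

```text
clk 8.1 tcp fix [ 0.0711 -0.0018] [0.5352 0.316  0.2131] q7 -0.129 F [ 0.7 -0.1  0.9] M [-0.03 -0.01  0.04] w 0.0596 0.0
shift tool [0.0025 0.0018 0.0741] world [ 0.0005  0.0028 -0.0741]
turn 1 [  -0.25   -0.17 -110.27] shift after turn [-0.0022  0.0017  0.0741]
turn -1 [-0.15  0.23 69.73] shift after turn [ 0.0022 -0.0017  0.0741]
red_i [0.4791 0.1153 0.078 ] [-0.1371  0.007 ]
red_end [0.4746 0.1027 0.078 ] [-0.1504  0.0084]
red_o [0.4735 0.1139 0.078 ] [-0.1397  0.0121]
tail_o [0.4501 0.1101 0.081 ] [-0.1488  0.0341]
tail_i [0.4576 0.1102 0.081 ] [-0.147   0.0267]
```

>>> arm_command --rows '[{"fingers":0.4,"x":0.0025,"y":0.0018,"z":0.02,"ax":0,"ay":0,"az":0},{"fingers":0.4,"x":0,"y":0,"z":0.02,"ax":0,"ay":0,"az":0},{"fingers":0.4,"x":0,"y":0,"z":0.02,"ax":0,"ay":0,"az":0},{"fingers":0.4,"x":0,"y":0,"z":0.014,"ax":0,"ay":0,"az":0},{"fingers":0.2,"x":0,"y":0,"z":0,"ax":0,"ay":0,"az":0},{"fingers":0.0,"x":0,"y":0,"z":0,"ax":0,"ay":0,"az":0},{"fingers":-0.1,"x":0,"y":0,"z":0,"ax":0,"ay":0,"az":0},{"fingers":-0.1,"x":0,"y":0,"z":0,"ax":0,"ay":0,"az":0}]' --grip_force 25

```text
clock: 8.77
tcp_pos: [0.5375, 0.3213, 0.1418]
orientation: [1.764, 2.599, 0.002]
contact_force: [-0.0, -1.3, 0.0]
grip_width: 0.0387
gripper_force: 0.4
```

>>> arm_command --rows '[{"fingers":-0.15,"x":0,"y":0,"z":0,"ax":0,"ay":0,"az":0},{"fingers":-0.2,"x":0,"y":0,"z":0,"ax":0,"ay":0,"az":0},{"fingers":-0.3,"x":0,"y":0,"z":0,"ax":0,"ay":0,"az":0},{"fingers":-0.3,"x":0,"y":0,"z":0,"ax":0,"ay":0,"az":0}]'

```text
clock: 9.1
tcp_pos: [0.5363, 0.3209, 0.1417]
orientation: [-1.764, -2.599, 0.001]
contact_force: [-5.5, -3.2, 8.8]
grip_width: 0.0349
gripper_force: 24.1
```

```bash
python3 - <<'E'
from h import *
np.set_printoptions(suppress=True)
go(.0739,-.0017,.139,-35)
E
```

```text
clk 9.1 tcp fix [ 0.0761 -0.0018] [0.5363 0.3209 0.1417] q7 -0.107 F [-5.5 -3.2  8.8] M [-0.78  1.34  0.04] w 0.0349 24.1
shift tool [-0.0018 -0.0013  0.0027] world [-0.0006 -0.0021 -0.0027]
turn 1 [  -0.03   -0.08 -110.13] shift after turn [ 0.0019 -0.0012  0.0027]
turn -1 [-0.08  0.03 69.87] shift after turn [-0.0019  0.0012  0.0027]
```

>>> arm_command --rows '[{"fingers":-0.3,"x":-0.0018,"y":-0.0007,"z":0,"ax":0,"ay":0,"az":0},{"fingers":-0.3,"x":0,"y":0,"z":0,"ax":0,"ay":0,"az":5},{"fingers":-0.3,"x":0,"y":0,"z":0,"ax":0,"ay":0,"az":5},{"fingers":-0.3,"x":0,"y":0,"z":0,"ax":0,"ay":0,"az":5},{"fingers":-0.3,"x":0,"y":0,"z":0,"ax":0,"ay":0,"az":0}]'

```text
clock: 9.52
tcp_pos: [0.5369, 0.3209, 0.1417]
orientation: [-2.09, -2.344, -0.003]
contact_force: [-3.4, 1.7, 6.2]
grip_width: 0.0342
gripper_force: 25.0
```

```bash
python3 - <<'E'
from h import *
np.set_printoptions(suppress=True)
go(.0739,-.0017,.139,-35)
E
```

```text
clk 9.52 tcp fix [ 0.0762 -0.0024] [0.5369 0.3209 0.1417] q7 -0.329 F [-3.4  1.7  6.2] M [ 0.26  0.83 -0.15] w 0.0342 25.0
shift tool [-0.002  -0.0014  0.0027] world [-0.0012 -0.0021 -0.0027]
turn 1 [   0.16    0.   -125.23] shift after turn [ 0.0023 -0.0008  0.0027]
turn -1 [ 0.   -0.14 54.77] shift after turn [-0.0023  0.0008  0.0027]
```

>>> arm_command --rows '[{"fingers":-0.3,"x":0,"y":0,"z":0,"ax":0,"ay":0,"az":5},{"fingers":-0.3,"x":0,"y":0,"z":0,"ax":0,"ay":0,"az":5},{"fingers":-0.3,"x":0,"y":0,"z":0,"ax":0,"ay":0,"az":5},{"fingers":-0.3,"x":0,"y":0,"z":0,"ax":0,"ay":0,"az":5},{"fingers":-0.3,"x":0,"y":0,"z":0,"ax":0,"ay":0,"az":0}]'

```text
clock: 9.93
tcp_pos: [0.5378, 0.3208, 0.1416]
orientation: [-2.464, -1.948, -0.005]
contact_force: [-0.4, 2.4, 5.4]
grip_width: 0.0345
gripper_force: 25.0
```

```bash
python3 - <<'E'
from h import *
np.set_printoptions(suppress=True)
go(.0739,-.0017,.139,0)
E
```

```text
clk 9.93 tcp fix [ 0.0764 -0.0032] [0.5378 0.3208 0.1416] q7 -0.622 F [-0.4  2.4  5.4] M [ 0.4   0.28 -0.13] w 0.0345 25.0
shift tool [-0.0025 -0.0015  0.0026] world [-0.002  -0.0021 -0.0026]
turn 1 [ -0.25  -0.17 179.87] shift after turn [0.0025 0.0015 0.0026]
turn -1 [ 0.11 -0.16 -0.13] shift after turn [-0.0025 -0.0015  0.0026]
```

>>> arm_command --rows '[{"fingers":-0.3,"x":0,"y":0,"z":0,"ax":0,"ay":0,"az":5},{"fingers":-0.3,"x":0,"y":0,"z":0,"ax":0,"ay":0,"az":5},{"fingers":-0.3,"x":0,"y":0,"z":0,"ax":0,"ay":0,"az":3},{"fingers":-0.3,"x":0,"y":0,"z":0,"ax":0,"ay":0,"az":0}]'

```text
clock: 10.27
tcp_pos: [0.5383, 0.3206, 0.1417]
orientation: [-2.667, -1.661, -0.006]
contact_force: [2.2, 1.9, 5.2]
grip_width: 0.0345
gripper_force: 25.0
```

```bash
python3 - <<'E'
from h import *
np.set_printoptions(suppress=True)
go(.0739,-.0017,.139,0)
E
```

```text
clk 10.27 tcp fix [ 0.0763 -0.0038] [0.5383 0.3206 0.1417] q7 -0.809 F [2.2 1.9 5.2] M [ 0.53 -0.07 -0.1 ] w 0.0345 25.0
shift tool [-0.0028 -0.0015  0.0027] world [-0.0026 -0.0018 -0.0027]
turn 1 [ -0.28  -0.2  167.03] shift after turn [0.0024 0.0021 0.0027]
turn -1 [  0.14  -0.19 -12.97] shift after turn [-0.0024 -0.0021  0.0027]
```

>>> arm_command --rows '[{"fingers":-0.3,"x":0,"y":0,"z":0,"ax":0,"ay":0,"az":4},{"fingers":-0.3,"x":0,"y":0,"z":0,"ax":0,"ay":0,"az":4},{"fingers":-0.3,"x":0,"y":0,"z":0,"ax":0,"ay":0,"az":0}]'

```text
clock: 10.52
tcp_pos: [0.5379, 0.3194, 0.1416]
orientation: [2.776, 1.47, 0.003]
contact_force: [-1.2, -1.0, 7.9]
grip_width: 0.0345
gripper_force: 25.3
```

```bash
python3 - <<'E'
from h import *
np.set_printoptions(suppress=True)
go(.0739,-.0017,.139,0)
E
```

```text
clk 10.52 tcp fix [ 0.075  -0.0036] [0.5379 0.3194 0.1416] q7 -0.926 F [-1.2 -1.   7.9] M [-0.15  0.36  0.16] w 0.0345 25.3
shift tool [-0.0017 -0.0014  0.0026] world [-0.0021 -0.0006 -0.0026]
turn 1 [ -0.1   -0.11 159.  ] shift after turn [0.0011 0.0019 0.0026]
turn -1 [  0.08  -0.07 -21.  ] shift after turn [-0.0011 -0.0019  0.0026]
```

>>> arm_command --rows '[{"fingers":-0.3,"x":0,"y":0,"z":0,"ax":0,"ay":0,"az":3},{"fingers":-0.3,"x":0,"y":0,"z":0,"ax":0,"ay":0,"az":3},{"fingers":-0.3,"x":0,"y":0,"z":0,"ax":0,"ay":0,"az":0}]'

```text
clock: 10.77
tcp_pos: [0.5374, 0.3187, 0.1414]
orientation: [2.849, 1.323, 0.0]
contact_force: [-2.8, -1.5, 9.2]
grip_width: 0.0344
gripper_force: 25.6
```

```bash
python3 - <<'E'
from h import *
np.set_printoptions(suppress=True)
go(.0739,-.0017,.139,0)
E
```

```text
clk 10.77 tcp fix [ 0.0742 -0.0033] [0.5374 0.3187 0.1414] q7 -1.012 F [-2.8 -1.5  9.2] M [-0.51  0.72  0.29] w 0.0344 25.6
shift tool [-0.001  -0.0013  0.0024] world [-0.0016  0.0001 -0.0024]
turn 1 [  0.01  -0.04 153.04] shift after turn [0.0003 0.0016 0.0024]
turn -1 [  0.03   0.01 -26.96] shift after turn [-0.0003 -0.0016  0.0024]
```

>>> arm_command --rows '[{"fingers":-0.3,"x":0,"y":0,"z":0,"ax":0,"ay":0,"az":3},{"fingers":-0.3,"x":0,"y":0,"z":0,"ax":0,"ay":0,"az":3},{"fingers":-0.3,"x":0,"y":0,"z":0,"ax":0,"ay":0,"az":0},{"fingers":-0.3,"x":0,"y":0,"z":0,"ax":0,"ay":0,"az":0}]'

```text
clock: 11.1
tcp_pos: [0.5381, 0.3193, 0.1413]
orientation: [2.913, 1.176, 0.004]
contact_force: [0.7, -0.3, 4.9]
grip_width: 0.0346
gripper_force: 25.3
```

```bash
python3 - <<'E'
from h import *
np.set_printoptions(suppress=True)
go(.0739,-.0017,.139,0)
a=load('scene')['frame'];b=grab('scene')['frame']
s=lambda f:cv2.resize(f[180:260,200:280],(400,400),interpolation=cv2.INTER_CUBIC)
save(np.hstack([s(a),s(b)]),'sc2')
E
```

```text
clk 11.1 tcp fix [ 0.075  -0.0039] [0.5381 0.3193 0.1413] q7 -1.097 F [ 0.7 -0.3  4.9] M [-0.12 -0.17  0.27] w 0.0346 25.3
shift tool [-0.0021 -0.0013  0.0023] world [-0.0024 -0.0006 -0.0023]
turn 1 [ -0.13  -0.14 147.18] shift after turn [0.0011 0.0022 0.0023]
turn -1 [  0.11  -0.1  -32.82] shift after turn [-0.0011 -0.0022  0.0023]
```

View pics/sc2.png

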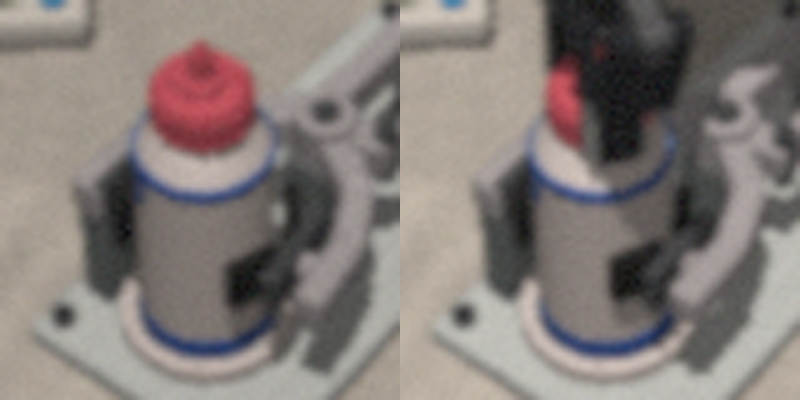

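The canister (left half before, right half now) looks the same in its nest, with nothing tilted. I'll turn on and watch the torque.

>>> arm_command --rows '[{"fingers":-0.3,"x":-0.001,"y":-0.001,"z":0,"ax":0,"ay":0,"az":4},{"fingers":-0.3,"x":0,"y":0,"z":0,"ax":0,"ay":0,"az":4},{"fingers":-0.3,"x":0,"y":0,"z":0,"ax":0,"ay":0,"az":0},{"fingers":-0.3,"x":0,"y":0,"z":0,"ax":0,"ay":0,"az":0}]'

```text
clock: 11.48
tcp_pos: [0.5367, 0.3182, 0.1412]
orientation: [2.987, 0.968, 0.003]
contact_force: [1.4, -2.8, 5.3]
grip_width: 0.0348
gripper_force: 25.5
```

```bash
python3 - <<'E'
from h import *
np.set_printoptions(suppress=True)
go(.0739,-.0017,.139,0)
E
```

```text
clk 11.48 tcp fix [ 0.0736 -0.0028] [0.5367 0.3182 0.1412] q7 -1.214 F [ 1.4 -2.8  5.3] M [-0.65 -0.13  0.21] w 0.0348 25.5
shift tool [-0.0005 -0.001   0.0022] world [-0.001   0.0005 -0.0022]
turn 1 [ -0.03  -0.16 139.12] shift after turn [-0.0003  0.0011  0.0022]
turn -1 [  0.13  -0.02 -40.88] shift after turn [ 0.0003 -0.0011  0.0022]
```

>>> arm_command --rows '[{"fingers":0.4,"x":0,"y":0,"z":0,"ax":0,"ay":0,"az":0},{"fingers":0.4,"x":0,"y":0,"z":0,"ax":0,"ay":0,"az":0},{"fingers":0.4,"x":0,"y":0,"z":0,"ax":0,"ay":0,"az":0},{"fingers":0.4,"x":0,"y":0,"z":-0.025,"ax":0,"ay":0,"az":0},{"fingers":0.4,"x":0,"y":0,"z":-0.04,"ax":0,"ay":0,"az":0},{"fingers":0.4,"x":0,"y":0,"z":-0.037,"ax":0,"ay":0,"az":0},{"fingers":0.4,"x":0,"y":0,"z":0,"ax":0,"ay":0,"az":-7},{"fingers":0.4,"x":0,"y":0,"z":0,"ax":0,"ay":0,"az":-7},{"fingers":0.4,"x":0,"y":0,"z":0,"ax":0,"ay":0,"az":-7},{"fingers":0.4,"x":0,"y":0,"z":0,"ax":0,"ay":0,"az":-7}]'

```text
clock: 12.32
tcp_pos: [0.5352, 0.3197, 0.2423]
orientation: [-2.662, -1.668, 0.0]
contact_force: [-0.5, 0.7, 0.7]
grip_width: 0.0599
gripper_force: 0.0
```

>>> arm_command --rows '[{"fingers":0.4,"x":0,"y":0,"z":0,"ax":0,"ay":0,"az":-7},{"fingers":0.4,"x":0,"y":0,"z":0,"ax":0,"ay":0,"az":-5.9},{"fingers":0.4,"x":-0.03,"y":-0.005,"z":0,"ax":0,"ay":0,"az":0},{"fingers":0.4,"x":-0.03,"y":-0.005,"z":0,"ax":0,"ay":0,"az":0},{"fingers":0.4,"x":0,"y":0,"z":0,"ax":0,"ay":0,"az":0},{"fingers":0.4,"x":0,"y":0,"z":0,"ax":0,"ay":0,"az":0}]'

```text
clock: 12.82
tcp_pos: [0.5115, 0.2616, 0.2424]
orientation: [-2.467, -1.944, 0.001]
contact_force: [-0.0, 1.0, 0.4]
grip_width: 0.0598
gripper_force: 0.0
```

```bash
cp wrist.pkl wrist_a.pkl; python3 - <<'E'
from h import *
np.set_printoptions(suppress=True)
go(.0136,.0074,.2437,0)
a=load('wrist_a');b=grab('wrist');S=6
def top(f,h=.022,z=.147,n=200):
    # orthorectified patch on plane z, centred on nozzle (points > .148)
    W=cloud(f);I=f['frame'].astype(int)
    q=(W[...,2]>.138)&(W[...,2]<.165)&(I[...,0]>110)&(I[...,0]>I[...,1]*1.5)
    t=W[q];t=t[(t[:,2]<.146)];c=np.array(cv2.minEnclosingCircle(t[:,:2].astype(np.float32))[0]);print(c,wf(c))
    g=np.linspace(-h,h,n);X,Y=np.meshgrid(g,g);P=np.stack([c[0]+X,c[1]+Y,np.full_like(X,z),np.ones_like(X)],-1)@np.linalg.inv(f['world_from_camera']).T
    u=f['K'][0,0]*P[...,0]/P[...,2]+f['K'][0,2];v=f['K'][1,1]*P[...,1]/P[...,2]+f['K'][1,2]
    return cv2.remap(f['frame'],u.astype(np.float32),v.astype(np.float32),cv2.INTER_CUBIC)
A,B=top(a),top(b);save(np.hstack([cv2.resize(x,(400,400)) for x in(A,B)]),'cmp')
E
```

```text
clk 12.82 tcp fix [0.0127 0.0088] [0.5115 0.2616 0.2424] q7 -0.62 F [-0.   1.   0.4] M [ 0.   -0.04 -0.  ] w 0.0598 0.0
shift tool [ 0.0009  0.0014 -0.0013] world [0.0016 0.0005 0.0013]
turn 1 [  0.     0.06 179.69] shift after turn [-0.0009 -0.0014 -0.0013]
turn -1 [-0.04  0.   -0.31] shift after turn [ 0.0009  0.0014 -0.0013]
[0.53584474 0.31869623] [ 0.07386477 -0.0018259 ]
[0.53555161 0.31908426] [ 0.0741756  -0.00145191]
```

View pics/cmp.png

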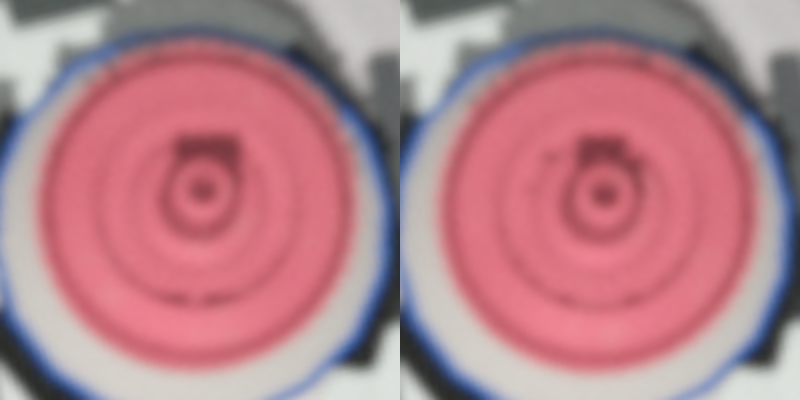

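The comparison shows no feature that tells the cap's angle (left before, right after): the nozzle at (203,190) is round and the dark bits are shadow. A second, firmer stroke will tell by torque.

>>> arm_command --rows '[{"fingers":0.4,"x":0.0306,"y":0.0053,"z":0,"ax":0,"ay":0,"az":-0.3},{"fingers":0.4,"x":0.0307,"y":0.0053,"z":0,"ax":0,"ay":0,"az":0},{"fingers":0.4,"x":0,"y":0,"z":0,"ax":0,"ay":0,"az":-7},{"fingers":0.4,"x":0,"y":0,"z":0.03,"ax":0,"ay":0,"az":-7},{"fingers":0.4,"x":0,"y":0,"z":0.03,"ax":0,"ay":0,"az":0},{"fingers":0.4,"x":0,"y":0,"z":0.025,"ax":0,"ay":0,"az":0},{"fingers":0.4,"x":0,"y":0,"z":0.016,"ax":0,"ay":0,"az":0},{"fingers":0.2,"x":0,"y":0,"z":0,"ax":0,"ay":0,"az":0},{"fingers":0,"x":0,"y":0,"z":0,"ax":0,"ay":0,"az":0},{"fingers":-0.08,"x":0,"y":0,"z":0,"ax":0,"ay":0,"az":0}]'

```text
clock: 13.7
tcp_pos: [0.537, 0.3217, 0.1423]
orientation: [2.203, 2.239, 0.003]
contact_force: [0.4, -0.5, -0.3]
grip_width: 0.0392
gripper_force: 0.0
```

```bash
python3 - <<'E'
from h import *
np.set_printoptions(suppress=True)
go(.074,-.0018,.139,0)
E
```

```text
clk 13.7 tcp fix [ 0.077  -0.0023] [0.537  0.3217 0.1423] q7 -0.386 F [ 0.4 -0.5 -0.3] M [ 0.01 -0.    0.03] w 0.0392 0.0
shift tool [-0.0028 -0.0012  0.0033] world [-0.0012 -0.0028 -0.0033]
turn 1 [   0.1     0.11 -165.86] shift after turn [0.003  0.0005 0.0033]
turn -1 [ 0.07 -0.07 14.14] shift after turn [-0.003  -0.0005  0.0033]
```

>>> arm_command --rows '[{"fingers":-0.08,"x":-0.0028,"y":-0.0012,"z":0.0033,"ax":0,"ay":0,"az":0},{"fingers":-0.12,"x":0,"y":0,"z":0,"ax":0,"ay":0,"az":0},{"fingers":-0.18,"x":0,"y":0,"z":0,"ax":0,"ay":0,"az":0},{"fingers":-0.3,"x":0,"y":0,"z":0,"ax":0,"ay":0,"az":0},{"fingers":-0.3,"x":0,"y":0,"z":0,"ax":0,"ay":0,"az":0}]' --grip_force 40

```text
clock: 14.12
tcp_pos: [0.5369, 0.3181, 0.1395]
orientation: [2.204, 2.237, 0.006]
contact_force: [5.1, -1.0, 4.4]
grip_width: 0.034
gripper_force: 39.8
```

```bash
python3 - <<'E'
from h import *
np.set_printoptions(suppress=True)
go(.074,-.0018,.139,0)
E
```

```text
clk 14.12 tcp fix [ 0.0735 -0.0029] [0.5369 0.3181 0.1395] q7 -0.382 F [ 5.1 -1.   4.4] M [-0.03 -0.9   0.  ] w 0.034 39.8
shift tool [ 0.0007 -0.001   0.0005] world [-0.001   0.0007 -0.0005]
turn 1 [   0.18    0.29 -165.94] shift after turn [-0.0005  0.0011  0.0005]
turn -1 [ 0.2  -0.12 14.06] shift after turn [ 0.0005 -0.0011  0.0005]
```

>>> arm_command --rows '[{"fingers":-0.3,"x":0,"y":0,"z":0,"ax":0,"ay":0,"az":2},{"fingers":-0.3,"x":0,"y":0,"z":0,"ax":0,"ay":0,"az":2},{"fingers":-0.3,"x":0,"y":0,"z":0,"ax":0,"ay":0,"az":0}]'

```text
clock: 14.37
tcp_pos: [0.5367, 0.3181, 0.1395]
orientation: [2.279, 2.16, 0.005]
contact_force: [4.5, -0.2, 5.6]
grip_width: 0.0341
gripper_force: 39.8
```

```bash
python3 - <<'E'
from h import *
np.set_printoptions(suppress=True)
go(.074,-.0018,.139,0)
E
```

```text
clk 14.37 tcp fix [ 0.0735 -0.0028] [0.5367 0.3181 0.1395] q7 -0.441 F [ 4.5 -0.2  5.6] M [-0.14 -0.9   0.74] w 0.0341 39.8
shift tool [ 0.0007 -0.0009  0.0005] world [-0.0009  0.0007 -0.0005]
turn 1 [   0.12    0.3  -169.89] shift after turn [-0.0005  0.001   0.0005]
turn -1 [ 0.2  -0.08 10.11] shift after turn [ 0.0005 -0.001   0.0005]
```

Torque went to 0.74 N m after 4°, with no running turn: the cap is on its hard stop. Now release it and go to the lever.

>>> arm_command --rows '[{"fingers":0.4,"x":0,"y":0,"z":0,"ax":0,"ay":0,"az":0},{"fingers":0.4,"x":0,"y":0,"z":0,"ax":0,"ay":0,"az":0},{"fingers":0.4,"x":0,"y":0,"z":0,"ax":0,"ay":0,"az":0},{"fingers":0.4,"x":0,"y":0,"z":-0.03,"ax":0,"ay":0,"az":5},{"fingers":0.4,"x":0,"y":0,"z":-0.03,"ax":0,"ay":0,"az":5},{"fingers":0.4,"x":0,"y":0,"z":-0.03,"ax":0,"ay":0,"az":0},{"fingers":0.4,"x":-0.03,"y":-0.005,"z":0,"ax":0,"ay":0,"az":0},{"fingers":0.4,"x":-0.03,"y":-0.005,"z":0,"ax":0,"ay":0,"az":0},{"fingers":0.4,"x":-0.03,"y":-0.005,"z":0,"ax":0,"ay":0,"az":0},{"fingers":0.3,"x":-0.03,"y":-0.005,"z":0,"ax":0,"ay":0,"az":0}]' --grip_force 20

```text
clock: 15.2
tcp_pos: [0.4868, 0.2042, 0.2275]
orientation: [-2.459, -1.953, 0.002]
contact_force: [0.2, -0.3, 0.4]
grip_width: 0.0556
gripper_force: 0.0
```

>>> arm_command --rows '[{"fingers":0.3,"x":-0.03,"y":-0.005,"z":0,"ax":0,"ay":0,"az":0},{"fingers":0.3,"x":-0.03,"y":-0.005,"z":0,"ax":0,"ay":0,"az":0},{"fingers":0.3,"x":-0.03,"y":-0.004,"z":0,"ax":0,"ay":0,"az":0},{"fingers":0.3,"x":0,"y":0,"z":0,"ax":0,"ay":0,"az":0},{"fingers":0.3,"x":0,"y":0,"z":0,"ax":0,"ay":0,"az":0}]'

```text
clock: 15.62
tcp_pos: [0.4532, 0.1195, 0.2278]
orientation: [-2.462, -1.949, 0.001]
contact_force: [0.5, 0.9, 0.7]
grip_width: 0.0558
gripper_force: 0.0
```

```bash
python3 - <<'E'
from h import *
np.set_printoptions(suppress=True)
go(-.143,.0315,.15,0)
f=grab('wrist');W=cloud(f);I=f['frame'].astype(int)
q=(W[...,2]>.06)&(W[...,2]<.09)&(I[...,0]>100)&(I[...,0]>I[...,1]*1.8)&(I[...,0]>I[...,2]*1.8)
p=np.array([[*wf(a),a[2]] for a in W[q]]);print(len(p),p.min(0),np.median(p,0),p.max(0))
h=(W[...,2]>.076)&(W[...,2]<.088)&(I.max(-1)<90)
p=np.array([[*wf(a),a[2]] for a in W[h]]);p=p[(p[:,0]<-.12)&(p[:,0]>-.17)&(np.abs(p[:,1])<.08)];print(len(p),np.percentile(p,[2,50,98],axis=0) if len(p) else '')
E
```

```text
clk 15.62 tcp fix [-0.1389  0.0332] [0.4532 0.1195 0.2278] q7 -0.481 F [0.5 0.9 0.7] M [ 0.03 -0.02  0.01] w 0.0558 0.0
shift tool [-0.0041  0.0018  0.0778] world [ 0.0007 -0.0044 -0.0778]
turn 1 [ -0.03   0.16 179.93] shift after turn [ 0.0041 -0.0017  0.0778]
turn -1 [-0.1  -0.02 -0.07] shift after turn [-0.0041  0.0017  0.0778]
185 [-0.1490575   0.00707018  0.07670236] [-0.13373469  0.0114138   0.07825767] [-0.11930039  0.01520183  0.08002016]
286 [[-0.14858739  0.02699057  0.07754642]
 [-0.13447711  0.03171438  0.0804612 ]
 [-0.12075325  0.03544095  0.08197257]]
```

Lever tail found: inner face y ≈ 7 mm, handle outer face ≈ 36 mm (29 mm, as stated). Going down with the inner finger between lever and fixed-handle side.

>>> arm_command --rows '[{"fingers":0.3,"x":-0.003,"y":0.0022,"z":0,"ax":0,"ay":0,"az":0},{"fingers":0.3,"x":0,"y":0,"z":0.035,"ax":0,"ay":0,"az":0},{"fingers":0.3,"x":0,"y":0,"z":0.035,"ax":0,"ay":0,"az":0},{"fingers":0.3,"x":0,"y":0,"z":0.02,"ax":0,"ay":0,"az":0},{"fingers":0.3,"x":0,"y":0,"z":0,"ax":0,"ay":0,"az":0}]'

```text
clock: 16.08
tcp_pos: [0.4534, 0.1176, 0.1343]
orientation: [-2.458, -1.955, 0.012]
contact_force: [-0.7, -0.4, -0.3]
grip_width: 0.0556
gripper_force: 0.0
```

```bash
python3 - <<'E'
from h import *
np.set_printoptions(suppress=True)
go(-.142,.031,.066,0)
E
```

```text
clk 16.08 tcp fix [-0.1408  0.0325] [0.4534 0.1176 0.1343] q7 -0.341 F [-0.7 -0.4 -0.3] M [-0.02  0.05  0.02] w 0.0556 0.0
shift tool [-0.0009  0.0019  0.0683] world [ 0.0012 -0.0015 -0.0683]
turn 1 [  -0.49   -0.5  -179.8 ] shift after turn [ 0.0012 -0.0015  0.0683]
turn -1 [-0.32  0.31  0.2 ] shift after turn [-0.0012  0.0015  0.0683]
```

>>> arm_command --rows '[{"fingers":0.3,"x":-0.0009,"y":0.0019,"z":0.01,"ax":0,"ay":0,"az":0},{"fingers":0.3,"x":0,"y":0,"z":0.015,"ax":0,"ay":0,"az":0},{"fingers":0.3,"x":0,"y":0,"z":0.015,"ax":0,"ay":0,"az":0},{"fingers":0.3,"x":0,"y":0,"z":0.015,"ax":0,"ay":0,"az":0},{"fingers":0.3,"x":0,"y":0,"z":0.013,"ax":0,"ay":0,"az":0},{"fingers":0.3,"x":0,"y":0,"z":0,"ax":0,"ay":0,"az":0}]'

```text
clock: 16.58
tcp_pos: [0.4576, 0.1166, 0.0692]
orientation: [-2.459, -1.954, 0.001]
contact_force: [-0.1, -0.1, -0.5]
grip_width: 0.0556
gripper_force: 0.0
```

```bash
python3 - <<'E'
from h import *
np.set_printoptions(suppress=True)
go(-.142,.031,.066,0)
E
```

```text
clk 16.58 tcp fix [-0.1407  0.0282] [0.4576 0.1166 0.0692] q7 -0.237 F [-0.1 -0.1 -0.5] M [0.   0.05 0.04] w 0.0556 0.0
shift tool [-0.0013 -0.0028  0.0032] world [-0.003  -0.0006 -0.0032]
turn 1 [  -0.05   -0.07 -179.86] shift after turn [0.0013 0.0028 0.0032]
turn -1 [-0.04  0.03  0.14] shift after turn [-0.0013 -0.0028  0.0032]
```

>>> arm_command --rows '[{"fingers":0.3,"x":0,"y":-0.002,"z":0.002,"ax":0,"ay":0,"az":0},{"fingers":0.3,"x":0,"y":-0.002,"z":0,"ax":0,"ay":0,"az":0},{"fingers":0.3,"x":0,"y":-0.002,"z":0,"ax":0,"ay":0,"az":0},{"fingers":0.3,"x":0,"y":-0.002,"z":0,"ax":0,"ay":0,"az":0},{"fingers":0.3,"x":0,"y":-0.001,"z":0,"ax":0,"ay":0,"az":0},{"fingers":0.3,"x":0,"y":0,"z":0,"ax":0,"ay":0,"az":0}]'

```text
clock: 17.08
tcp_pos: [0.4492, 0.1183, 0.0686]
orientation: [2.46, 1.953, 0.003]
contact_force: [2.1, -2.0, 1.6]
grip_width: 0.0556
gripper_force: 1.0
```

```bash
python3 - <<'E'
from h import *
np.set_printoptions(suppress=True)
go(-.142,.031,.066,0)
E
```

```text
clk 17.08 tcp fix [-0.141   0.0367] [0.4492 0.1183 0.0686] q7 -0.245 F [ 2.1 -2.   1.6] M [-0.33 -0.38 -0.03] w 0.0556 1.0
shift tool [-0.001   0.0057  0.0026] world [ 0.0054 -0.0023 -0.0026]
turn 1 [   0.08    0.14 -179.91] shift after turn [ 0.001  -0.0057  0.0026]
turn -1 [ 0.09 -0.05  0.08] shift after turn [-0.001   0.0057  0.0026]
```

>>> arm_command --rows '[{"fingers":0.3,"x":0,"y":-0.0012,"z":0,"ax":0,"ay":0,"az":0},{"fingers":0.3,"x":0,"y":-0.0012,"z":0,"ax":0,"ay":0,"az":0},{"fingers":0.3,"x":0,"y":-0.0012,"z":0,"ax":0,"ay":0,"az":0},{"fingers":0.3,"x":0,"y":0,"z":0,"ax":0,"ay":0,"az":0}]'

```text
clock: 17.42
tcp_pos: [0.4449, 0.1193, 0.068]
orientation: [-2.46, -1.953, 0.0]
contact_force: [0.9, -0.4, 1.1]
grip_width: 0.0555
gripper_force: 0.8
```

>>> arm_command --rows '[{"fingers":0.3,"x":0,"y":-0.0012,"z":0,"ax":0,"ay":0,"az":0},{"fingers":0.3,"x":0,"y":-0.0012,"z":0,"ax":0,"ay":0,"az":0},{"fingers":0.3,"x":0,"y":-0.0012,"z":0,"ax":0,"ay":0,"az":0},{"fingers":0.3,"x":0,"y":0,"z":0,"ax":0,"ay":0,"az":0}]'

```text
clock: 17.75
tcp_pos: [0.4402, 0.1202, 0.0676]
orientation: [-2.459, -1.953, 0.003]
contact_force: [-2.6, 1.2, 0.1]
grip_width: 0.0554
gripper_force: 1.0
```

The force has reversed: the handle now presses out on the outer finger, so the pliers have popped open. I'll widen the gripper, check, then rise.

>>> arm_command --rows '[{"fingers":0.6,"x":0,"y":-0.003,"z":0,"ax":0,"ay":0,"az":0},{"fingers":1,"x":0,"y":-0.002,"z":0,"ax":0,"ay":0,"az":0},{"fingers":1,"x":0,"y":0,"z":0,"ax":0,"ay":0,"az":0},{"fingers":1,"x":0,"y":0,"z":0,"ax":0,"ay":0,"az":0},{"fingers":1,"x":0,"y":0,"z":0,"ax":0,"ay":0,"az":0}]'

```text
clock: 18.17
tcp_pos: [0.4369, 0.1212, 0.068]
orientation: [2.46, 1.953, 0.0]
contact_force: [0.2, 0.8, -0.8]
grip_width: 0.0851
gripper_force: 0.0
```

```bash
python3 - <<'E'
from h import *
np.set_printoptions(suppress=True)
go(-.142,.0595,.066,0)
f=grab('top');W=cloud(f);I=f['frame'].astype(int)
q=(W[...,2]>.06)&(W[...,2]<.09)&(I[...,0]>100)&(I[...,0]>I[...,1]*1.8)&(I[...,0]>I[...,2]*1.8);q[:180]=0;q[270:]=0;q[:,:270]=0;q[:,325:]=0
p=np.array([[*wf(a),a[2]] for a in W[q]]);print(len(p),p.min(0) if len(p) else '',p.max(0) if len(p) else '')
E
```

```text
clk 18.17 tcp fix [-0.1411  0.0494] [0.4369 0.1212 0.068 ] q7 -0.26 F [ 0.2  0.8 -0.8] M [0.03 0.01 0.02] w 0.0851 0.0
shift tool [-0.0009 -0.0101  0.002 ] world [-0.01    0.0014 -0.002 ]
turn 1 [   0.02    0.01 -179.9 ] shift after turn [0.0009 0.0101 0.002 ]
turn -1 [ 0.01 -0.01  0.1 ] shift after turn [-0.0009 -0.0101  0.002 ]
0
```

>>> arm_command --rows '[{"fingers":1,"x":0,"y":-0.005,"z":0,"ax":0,"ay":0,"az":0},{"fingers":1,"x":0,"y":0,"z":-0.02,"ax":0,"ay":0,"az":0},{"fingers":1,"x":0,"y":0,"z":-0.03,"ax":0,"ay":0,"az":0},{"fingers":1,"x":0,"y":0,"z":-0.04,"ax":0,"ay":0,"az":0},{"fingers":1,"x":0,"y":0,"z":-0.04,"ax":0,"ay":0,"az":0},{"fingers":1,"x":0,"y":0,"z":-0.04,"ax":0,"ay":0,"az":0},{"fingers":1,"x":0,"y":0,"z":-0.02,"ax":0,"ay":0,"az":0},{"fingers":1,"x":0,"y":0,"z":0,"ax":0,"ay":0,"az":0},{"fingers":1,"x":0,"y":0,"z":0,"ax":0,"ay":0,"az":0}]'

```text
clock: 18.97
tcp_pos: [0.4321, 0.1227, 0.2588]
orientation: [-2.459, -1.954, -0.005]
contact_force: [-0.9, 0.4, -0.3]
grip_width: 0.0852
gripper_force: 0.0
```

```bash
python3 - <<'E'
from h import *
np.set_printoptions(suppress=True)
go(-.142,.0595,.25,0)
f=grab('wrist');W=cloud(f);I=f['frame'].astype(int);F=np.stack([(W[...,:2]-O)@ex,(W[...,:2]-O)@ey],-1)
red=(I[...,0]>100)&(I[...,0]>I[...,1]*1.8)&(I[...,0]>I[...,2]*1.8)
q=red&(W[...,2]>.07)&(W[...,2]<.09)&(F[...,0]<-.1);print('lever',q.sum(),F[q].min(0),F[q].max(0))
q=(I.max(-1)<90)&(W[...,2]>.076)&(W[...,2]<.088)&(F[...,0]<-.13)&(F[...,0]>-.16);print('tail',q.sum(),np.percentile(F[q],[2,98],axis=0))
f=grab('top');W=cloud(f);I=f['frame'].astype(int);F=np.stack([(W[...,:2]-O)@ex,(W[...,:2]-O)@ey],-1)
q=(I[...,0]>110)&(I[...,0]>I[...,1]*1.5)&(W[...,2]>.137)&(W[...,2]<.147)&(np.abs(F[...,0]-.073)<.04)&(np.abs(F[...,1])<.04)
t=W[q];c=cv2.minEnclosingCircle(t[:,:2].astype(np.float32));print('cap',c,wf(c[0]),np.median(t[:,2]))
E
```

```text
clk 18.97 tcp fix [-0.1407  0.0545] [0.4321 0.1227 0.2588] q7 -0.564 F [-0.9  0.4 -0.3] M [-0.04  0.03  0.02] w 0.0852 0.0
shift tool [-0.0014 -0.0051  0.0087] world [-0.0052 -0.0002 -0.0088]
turn 1 [   0.25    0.1  -179.88] shift after turn [0.0013 0.005  0.0088]
turn -1 [ 0.07 -0.16  0.12] shift after turn [-0.0013 -0.005   0.0088]
lever 141 [-0.15237985  0.0480738 ] [-0.122689    0.05622766]
tail 121 [[-0.14697727  0.06848684]
 [-0.13014657  0.07746964]]
cap ((0.5375292301177979, 0.317718505859375), 0.01842082105576992) [ 0.07329753 -0.00368915] 0.14202357007367494
```

The handle and lever are back in the fully open pose, with the tail's outer face at 77 mm as at the start. The cap sits upright where it was, so I'm handing in.

```bash
python3 -c "
from bench import r
print(r.hand_in())"
```

```text
the job is handed in; nothing more can be done
None
```

I locked the pliers, turned the cap to its hard stop, pulled the lever to open the jaws, and handed the job in at about 19 s; no verdict came back, and I couldn't directly check that the canister didn't turn in the jaws.

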